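Start the clinic's generator with its spring-return key

ROBOT

A 7-joint arm with a two-finger parallel gripper is mounted at the origin on a cart in front of the work surface, level with it; the furniture and walls round the work are solid. World frame = base frame: x ahead of the robot, y to its left, z up, the work surface at z = 0. Lengths are in mm, angles in rad, forces in N, time in s.
With the tool pointing down it reaches from about 400 to 900 mm from the base axis. Payload 5.6 kg.
Tool frame: the origin (TCP) lies midway between the tips of the shut fingers; the grasp point (between the pads) lies 19 mm behind it; z points along the fingers, y is the line along which they close (so a half turn about z gives the same grasp; the last joint's range is limited). The gripper opens to 92 mm and grips with 3 to 60 N. Pads are 20 mm wide; open, the fingers measure 128 mm over their backs; the gripper's body (75 mm by 189 mm) begins 69 mm behind the grasp point.
Start: joints at [-1.175, 0.468, -0.012, 1.603, 0.006, 1.071, -0.056], TCP at [276.195, 588.409, 214.592] pointing down, gripper open.
Joint ranges: [-2.53, 2.53], [-0.31, 2.02], [-1.57, 1.55], [0.28, 2.44], [-1.29, 4.43], [0.15, 1.84], [-2.92, 2.92]. Speed limits (rad/s): [2.57, 2.57, 3.14, 3.14, 3.14, 3.14, 3.14].

INTERFACE

Orientations are given as a rotation vector (axis times angle).
In Python, from cell import robot, grip, kin, viewer gives the robot as it stands. Calls block until the motion is done:
- robot.movep(position, orientation): joint-space move of the TCP to a pose.
- robot.servo_line(position, feed=150, rotation=None): straight line of the TCP; rotation=None keeps the orientation; feed is the mean speed in mm/s.
- robot.goto_joints(angles): joint-space move.
- grip(opening, newtons=None): opening from 0.0 (shut) to 1.0 (fully open); newtons is the grip in N (None keeps the last); returns when the fingers have stopped.
- robot.hold(seconds).
- kin.ik(position, orientation): joint angles nearest the present ones, or None.
- robot.observe(): the state.
- viewer.read_camera(name): name is "scene" or "top" or "wrist"; returns the picture (420x560x3 uint8, red, green, blue); there is no depth.
- viewer.camera_info(name): a dict with "camera_matrix" (3x3 intrinsics, pixels), "R" (3x3) and "t" (3): a world point X has camera coordinates R X + t. Camera axes: x right, y down, z forward; pixel columns grow to the right and rows downward; lengths in mm; the calibration is good to about 2 mm. A picture is of the moment at which its call begins: read the wrist's pose just before it. camera_info takes no time and is no camera call; for the wrist camera it gives the pose at the moment of the call.
A pose or a line that the arm cannot do raises robot.IKError and nothing moves.
- robot.job_done(): hands the job in; it is judged then, once.
Trained networks look in the newest picture that a camera, given by its name, has taken for a name from the list of things; names that differ only in an ending like _2 or _b are one class to them, and where a whole thing is asked for, a point or a joint stands for the part that bears it (a point fixed in the world has none). Each returns a list of dicts, best first, with "confidence" (0 to 1); they miss things now and then, are a little off and sometimes report something else, mostly with a low value. They report only what shows in the picture. A call takes as long as a camera call.
- viewer.silhouettes(name, camera): "mask" (420x560 bool, what is visible of it).
- viewer.pinpoint(name, camera): "at" ([x, y, z] in mm, in the coordinates of the camera as it stood for that picture, good to about 4 mm: a listed point, or the origin of a listed thing).
The state is a dict: "t": time; "joints": joint angles; "joint_velocities": joint speeds; "joint_torque": joint torques, N m; "tcp_pos": TCP position; "tcp_rot": TCP orientation; "contact_force": force on the tool from outside, world axes, zero at the start; "wrist_torque": the same for the moment, N m; "grip_width": opening from 0.0 (shut) to 1.0 (fully open); "grip_force": force on a finger pad.
Only numpy, scipy, OpenCV 4.12 (cv2) and the standard library are available. Lean on these libraries where they do the work, as an engineer would, in place of code of your own. Each camera call takes 0.05 s, during which the arm holds its last target. There are 200 camera calls.

TASK

Start the generator with the red key in the fixed switch box: turn it clockwise from off, past run, all the way to the sprung start position, hold it there for about a second, then let go so that it springs back to run and stays there. Do not turn the blue key on the other box; it belongs to the air compressor.

Things in the scene. Friction and masses are not known exactly. Their poses are not given: they have to be found in the camera images.
- red_key_grip (a point): Point to grip: centre of the red key's bow, on its vertical turning axis (z), 86 mm above the worktop; turns with the key. Bow: upright red plate, 30 mm wide (x), 10 mm thick (y: pinch along it), 63 to 101 mm above the worktop. Below it a steel bezel, 38 mm across, up to 58 mm, amid a fixed grey box 120 x 100 x 50 mm. The white mark on the bow's top, +x half, points at the tick it stands at.
- red_switch (a joint): Turn of the red key's barrel, which carries the key; rad, clockwise from above. 0 = off (black tick), 0.70 = run (stop, green tick; bow in line with the box's long side). Friction of 0.06 N m keeps it where it is left. Starts at or near off.
- red_key (a joint): Further clockwise turn of the red key past its barrel, rad: 0 = rest, 0.52 = start (hard stop, yellow tick). A spring drives it back: 0.10 N m to leave 0, 0.16 N m at start, so a turn first takes the barrel to run, then moves this joint; off to start is 1.22 rad of the bow in all. When let go, the key springs back and the barrel stays at run.
- blue_key_edge (a point): Point on the edge of the blue key's bow, 86 mm above the worktop, 14 mm along the bow's width (x) from that key's turning axis. Blue key and box are of the same make and size as the red; the key may stand anywhere from off to run and is to be left as it is.

How it is judged:
By the outcome, as a careful person would: the job done as asked, in the order asked, and still so for the second after the job is handed in, with the robot touching nothing.
It also fails if it takes over 34 s, if anything falls off the work surface, if the arm or the gripper's body presses on something with over 40 N, if the wrist force passes 120 N, or if a joint passes its speed limit or range.

## Working session

There is one attempt and no reset: what is moved stays moved. The work goes in short steps, each a Python script; the robot and the scene stay as the last script left them, time stands still between calls to the robot, and variables do not carry over. Pictures are saved under pics/ and viewed, at most 10 in all, crops included, and the job is handed in when it is done.

```bash
ls; mkdir -p pics; python3 - <<'E'
from cell import robot, grip, kin, viewer
import cv2, numpy as np
for c in ("scene","top"):
    im=viewer.read_camera(c); cv2.imwrite(f"pics/{c}0.png",im[:,:,::-1])
    ci=viewer.camera_info(c); R=np.array(ci["R"]);t=np.array(ci["t"])
    for n in ("red_key_grip","blue_key_edge"):
        for d in viewer.pinpoint(n,c)[:3]: print(c,n,round(d["confidence"],2),np.round(R.T@(np.array(d["at"])-t),1))
print(robot.observe())
E
```

```text
pics
scene red_key_grip 0.7 [ 548.5 -163.    84.3]
scene blue_key_edge 0.48 [498.9 167.2  85. ]
top red_key_grip 0.44 [ 549.1 -163.7   87.4]
top blue_key_edge 0.4 [499.5 162.7  86.2]
{'t': 0.3, 'joints': array([-1.17502102,  0.46779035, -0.01159808,  1.60299801,  0.00599047,
        1.07139761, -0.05629344]), 'joint_velocities': array([ 1.92346885e-04, -6.32903544e-04, -4.59329723e-05, -2.23507656e-03,
       -2.76892097e-04, -3.51278410e-04,  1.15295341e-03]), 'joint_torque': array([-4.94318210e-04, -5.19907773e+01, -1.24245798e-02, -2.43600619e+01,
       -5.65318228e-02,  1.46111328e-02,  1.10167457e-04]), 'tcp_pos': array([276.10822091, 588.23839062, 214.28027369]), 'tcp_rot': array([-6.83803775e-01, -3.06620562e+00,  8.73096936e-04]), 'contact_force': array([ 0.89343081, -0.49583125, -0.29562156]), 'wrist_torque': array([-0.00568086, -0.01731288, -0.02976015]), 'grip_force': 0.0, 'grip_width': 0.9989229451749252}
```

View pics/scene0.png

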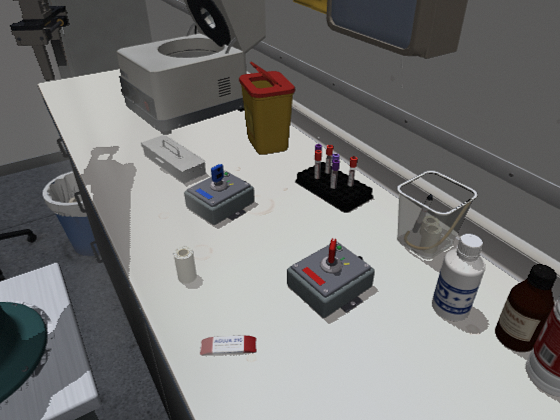

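View pics/top0.png

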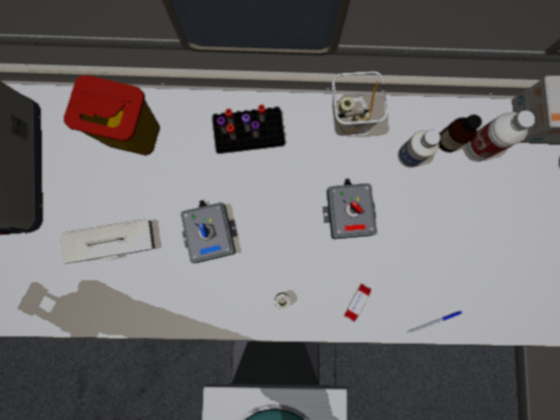

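The scene view shows the red switch box with its key at about (332,250) and the blue one at (217,175). In the top view they are at (356,209) and (204,230). Next is a close look with the wrist camera.

```bash
cat > h.py <<'E'
from cell import robot, grip, kin, viewer
import cv2, numpy as np
from scipy.spatial.transform import Rotation as Ro
def rv(yaw): return (Ro.from_euler("z",yaw)*Ro.from_euler("x",np.pi)).as_rotvec()
def yaw_now():
    X=Ro.from_rotvec(robot.observe()["tcp_rot"]).as_matrix()[:,0]; return np.arctan2(X[1],X[0])
def world(cam,p,ci=None):
    ci=ci or viewer.camera_info(cam); return np.array(ci["R"]).T@(np.array(p)-np.array(ci["t"]))
def pix(ci,X):
    v=np.array(ci["camera_matrix"])@(np.array(ci["R"])@np.array(X)+np.array(ci["t"])); return v[:2]/v[2]
def ray(ci,uv,z):
    R=np.array(ci["R"]);o=-R.T@np.array(ci["t"])
    d=R.T@np.linalg.inv(np.array(ci["camera_matrix"]))@np.array([*uv,1.]); return o+d*(z-o[2])/d[2]
E
python3 - <<'E'
from h import *
print("yaw",yaw_now())
ci=viewer.camera_info("wrist"); R=np.array(ci["R"]);c=-R.T@np.array(ci["t"])
o=robot.observe(); T=Ro.from_rotvec(o["tcp_rot"]).as_matrix(); print("cam in tool",T.T@(c-o["tcp_pos"]), (R@T).round(2).tolist())
for y in np.arange(-3.2,3.2,.4):
    q=kin.ik([548.5,-163,200],rv(y)); print(round(y,1), None if q is None else np.round(q,2))
E
```

```text
yaw 2.7027478633145594
cam in tool [  73.30492101    0.37836051 -169.39062428] [[0.0, 1.0, -0.0], [-0.96, 0.0, -0.27], [-0.27, 0.0, 0.96]]
-3.2 [-0.28  0.39  0.65  1.85 -0.28  0.99  2.  ]
-2.8 [-0.2   0.38  0.54  1.84 -0.23  0.99  2.35]
-2.4 [-0.12  0.37  0.45  1.84 -0.19  0.98  2.71]
-2.0 [ 1.11  0.78 -1.32  1.76  0.8   1.26  2.3 ]
-1.6 [-0.68  0.73  1.35  1.87 -0.77  1.21 -2.24]
-1.2 [-0.68  0.73  1.35  1.87 -0.77  1.21 -1.84]
-0.8 [-0.68  0.73  1.35  1.87 -0.77  1.21 -1.44]
-0.4 [-0.58  0.55  1.1   1.86 -0.56  1.08 -1.22]
-0.0 [-0.51  0.49  0.99  1.86 -0.47  1.05 -0.9 ]
0.4 [-0.46  0.46  0.91  1.86 -0.43  1.03 -0.55]
0.8 [-0.43  0.45  0.86  1.85 -0.4   1.02 -0.17]
1.2 [-0.4   0.43  0.82  1.85 -0.37  1.01  0.2 ]
1.6 [-0.37  0.42  0.77  1.85 -0.35  1.01  0.58]
2.0 [-0.37  0.42  0.78  1.85 -0.35  1.01  0.98]
2.4 [-0.33  0.41  0.73  1.85 -0.32  1.    1.36]
2.8 [-0.3   0.4   0.68  1.85 -0.29  1.    1.73]
```

```bash
python3 - <<'E'
from h import *
K=np.array([548.5,-163,86])
robot.movep([548,-163,230],rv(2.7))
ci=viewer.camera_info("wrist"); im=viewer.read_camera("wrist")
for d in viewer.pinpoint("red_key_grip","wrist"): print(d["confidence"],world("wrist",d["at"],ci))
print(pix(ci,K), robot.observe()["t"], yaw_now(), robot.observe()["joints"].round(2))
cv2.imwrite("pics/w1.png",im[:,:,::-1]); np.save("w1.npy",im)
for d in viewer.silhouettes("red_key_grip","wrist")[:2]:
    m=d["mask"]; print(d["confidence"],m.sum(),np.argwhere(m).mean(0)[::-1], cv2.minAreaRect(np.argwhere(m)[:,::-1].astype(np.float32)))
E
```

```text
0.91 [ 548.09179771 -165.21667504   81.73693017]
[278.85703702 197.0274199 ] 3.2167 2.7013182890327037 [-0.33  0.37  0.72  1.82 -0.27  1.06  1.62]
0.9 522 [277.9137931  197.35057471] ((278.21923828125, 197.19615173339844), (33.50361251831055, 17.27804183959961), 15.255120277404785)
```

View pics/w1.png

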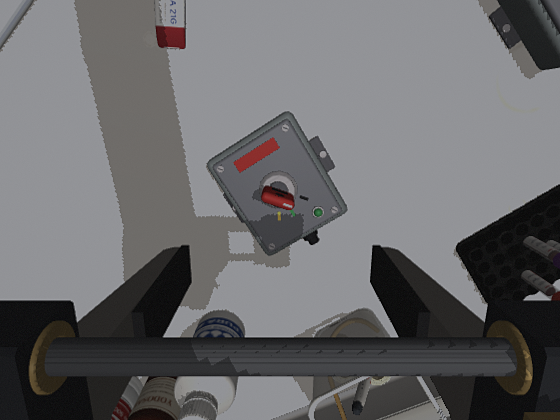

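The wrist view has the red bow at (278,197) with its white mark at about (288,205). The black tick is near (304,198), green near (293,213) and yellow near (279,216). I'll enlarge this to measure the angles.

```bash
python3 - <<'E'
from h import *
im=np.load("w1.npy"); c=cv2.resize(im[165:245,220:340],None,fx=6,fy=6,interpolation=cv2.INTER_CUBIC)
cv2.imwrite("pics/w1c.png",c[:,:,::-1])
ci=viewer.camera_info("wrist")
f=im.astype(int); r,g,b=f[...,0],f[...,1],f[...,2]
m=np.zeros(r.shape,bool); m[165:245,220:340]=1
top=ray
for n,mm,z in (("yellow",(r>120)&(g>100)&(b<80),51),("green",(g>r+40)&(g>b+30),51),("red",(r>90)&(g<80)&(b<80)&(np.indices(r.shape)[0]>180),86)):
    k,l,s,ce=cv2.connectedComponentsWithStats((mm&m).astype(np.uint8))
    for i in range(1,k):
        if s[i,4]>5: print(n,s[i,4],ce[i].round(1),ray(ci,ce[i],z).round(1))
E
```

```text
yellow 21 [278.9 215.6] [ 573.1 -175.2   51. ]
green 43 [317.8 212.2] [ 586.5 -138.4   51. ]
green 19 [292.2 212.3] [ 575.7 -161.7   51. ]
red 269 [276.6 200.4] [ 550.3 -166.5   86. ]
```

View pics/w1c.png

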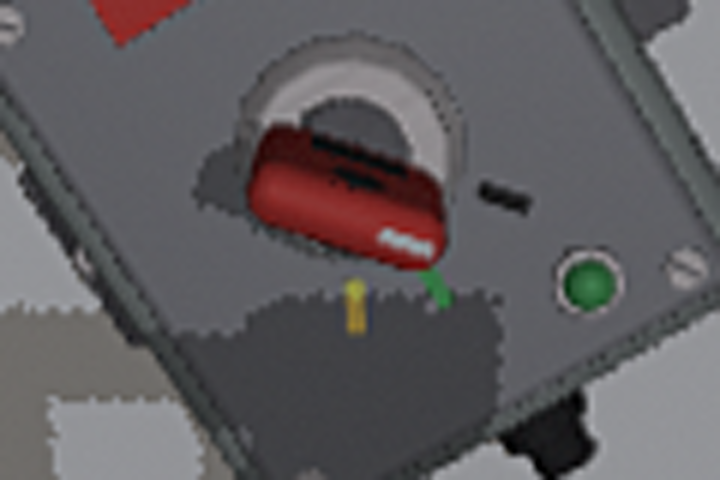

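The crop shows the bow's top face running from about (252,197) to (443,245), with its centre near (347,222). It is parallel to the black tick at (505,197), so the key stands at off.

```bash
python3 - <<'E'
from h import *
ci=viewer.camera_info("wrist")
P=lambda u,v,z: ray(ci,(220+u/6-.4,165+v/6-.4),z)[:2]
bz=P(352,130,58); tc=P(347,222,101); print("bezel",bz,"bow top",tc)
a=P(255,192,101);b=P(443,245,101);print("bow len",np.hypot(*(b-a)),"ang",np.arctan2(*(b-a)[::-1]))
a=P(265,165,99);b=P(443,212,99)
a=P(480,189,50);b=P(530,206,50);print("black tick dir",np.arctan2(*(b-a)[::-1]))
c0=np.array([548.5,-164.5])
for n,p in (("black",P(505,197,50)),("green",P(438,288,50)),("yellow",P(356,307,50))): 
    print(n,p,[ (np.round(np.arctan2(*(p-c)[::-1]),3),np.hypot(*(p-c)).round(1)) for c in (c0,bz,tc)])
e=[P(575,0,50),P(740,215,50)];print("box edge dir",np.arctan2(*(e[1]-e[0])[::-1]))
E
```

```text
bezel [ 544.44807785 -162.26807231] bow top [ 548.30375545 -164.62838826]
bow len 27.74804161242485 ang 0.847756152107749
black tick dir 0.7963676552568651
black [ 566.92493963 -144.91622491] [(np.float64(0.816), np.float64(26.9)), (np.float64(0.657), np.float64(28.4)), (np.float64(0.814), np.float64(27.1))]
green [ 576.41931828 -161.49820903] [(np.float64(0.107), np.float64(28.1)), (np.float64(0.024), np.float64(32.0)), (np.float64(0.111), np.float64(28.3))]
yellow [ 573.5608654  -175.34100591] [(np.float64(-0.408), np.float64(27.3)), (np.float64(-0.422), np.float64(31.9)), (np.float64(-0.401), np.float64(27.4))]
box edge dir 0.22940328292525045
```

```bash
python3 - <<'E'
from h import *
C=[548.4,-164.5]
robot.movep([*C,180],rv(0.82)); grip(0.5,25)
robot.servo_line([*C,68],feed=120)
o=robot.observe(); print(o["t"],o["tcp_pos"],yaw_now(),o["joints"].round(2),o["contact_force"].round(1))
for y in (.4,.0,-.4,-.5):
    q=kin.ik([*C,68],rv(y)); print(y,None if q is None else np.round(q,2))
ci=viewer.camera_info("wrist"); im=viewer.read_camera("wrist"); cv2.imwrite("pics/w2.png",im[:,:,::-1])
for d in viewer.pinpoint("red_key_grip","wrist"): print(d["confidence"],world("wrist",d["at"],ci))
E
```

```text
6.575 [ 548.94005724 -164.80055942   68.67365278] 0.8199293929786976 [-0.45  0.72  0.93  1.94 -0.76  0.88  0.14] [-0.8 -0.4  0.9]
0.4 [-0.5   0.77  1.03  1.95 -0.84  0.93 -0.21]
0.0 [-0.54  0.83  1.11  1.95 -0.92  0.99 -0.55]
-0.4 [-0.58  0.9   1.19  1.95 -0.99  1.05 -0.89]
-0.5 [-0.59  0.91  1.21  1.95 -1.01  1.06 -0.98]
0.87 [ 551.84830298 -167.17548112   82.52477163]
```

View pics/w2.png

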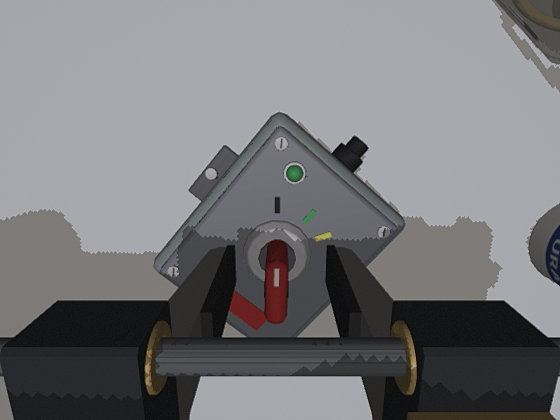

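The bow (top mark at (277,278)) sits upright between the fingers, about 1 mm left of centre, and it lines up with the black tick at (277,204). Next: grip and turn.

```bash
python3 - <<'E'
from h import *
C=[547.9,-163.9,68]
def p(s):
    o=robot.observe(); print(s,round(o["t"],2),o["tcp_pos"].round(1),round(yaw_now(),3),"F",o["contact_force"].round(1),"M",o["wrist_torque"].round(2),"gw",round(o["grip_width"],3),round(o["grip_force"],1))
    return o
robot.servo_line(C,feed=30)
p("pre"); grip(0.0,30); o=p("grip")
if not .08<o["grip_width"]<.14: raise SystemExit
for y in (.5,.2,.0,-.15,-.3): robot.movep(C,rv(y)); o=p(y)
E
```

```text
pre 6.92 [ 548.1 -163.7   68.3] 0.82 F [-0.6  0.1 -0.2] M [-0.07  0.06 -0.05] gw 0.498 0.0
grip 7.56 [ 547.5 -163.6   68. ] 0.82 F [-1.7  1.9  2.2] M [ 0.27  0.56 -0.1 ] gw 0.105 30.0
0.5 7.92 [ 547.7 -163.8   68. ] 0.504 F [-2.1  1.   2.9] M [ 0.27  0.52 -0.11] gw 0.107 30.0
0.2 8.27 [ 547.8 -164.    68. ] 0.206 F [-1.2  0.9  2.3] M [ 0.12  0.62 -0.1 ] gw 0.104 30.0
0.0 8.55 [ 547.8 -164.2   68. ] 0.007 F [-1.6 -0.6  1.6] M [-0.03  0.55  0.16] gw 0.108 30.0
-0.15 8.8 [ 547.8 -164.3   68. ] -0.142 F [-2.1 -1.2  1.3] M [-0.28  0.58  0.15] gw 0.107 30.0
-0.3 9.05 [ 547.7 -164.4   68. ] -0.292 F [-1.9 -1.9  0.3] M [-0.46  0.57  0.2 ] gw 0.106 30.0
```

```bash
python3 - <<'E'
from h import *
C=[547.9,-163.9,68]
def p(s):
    o=robot.observe(); print(s,round(o["t"],2),o["tcp_pos"].round(1),round(yaw_now(),3),"F",o["contact_force"].round(1),"M",o["wrist_torque"].round(2),"gw",round(o["grip_width"],3),round(o["grip_force"],1))
    return o
y=-.3
while y>-.52:
    y-=.03; robot.movep(C,rv(y)); o=p(round(y,2))
    if o["wrist_torque"][2]>.55: break
robot.hold(1.0); p("held")
for w in np.arange(.11,.36,.02): grip(w); p(round(w,2))
grip(.5); p("open")
ci=viewer.camera_info("wrist"); im=viewer.read_camera("wrist"); cv2.imwrite("pics/w3.png",im[:,:,::-1])
E
```

```text
-0.33 9.3 [ 547.7 -164.4   68. ] -0.326 F [-1.1 -3.2  0.7] M [-0.7   0.51  0.07] gw 0.109 30.0
-0.36 9.55 [ 547.7 -164.4   68. ] -0.358 F [-1.7 -4.2 -0.6] M [-0.89  0.62  0.18] gw 0.109 30.0
-0.39 9.8 [ 547.7 -164.4   68. ] -0.389 F [-2.2 -4.8  0. ] M [-1.12  0.75  0.24] gw 0.107 30.0
-0.42 10.05 [ 547.7 -164.4   68. ] -0.418 F [-2.4 -4.9 -0. ] M [-1.18  0.71  0.44] gw 0.109 30.1
-0.45 10.3 [ 547.7 -164.4   68. ] -0.447 F [-3.  -5.1 -1.4] M [-1.11  0.75  0.68] gw 0.106 30.7
held 11.3 [ 547.7 -164.4   68. ] -0.447 F [-3.1 -4.4 -1.1] M [-1.14  0.68  0.7 ] gw 0.108 30.7
0.11 11.58 [ 547.8 -164.4   68. ] -0.448 F [-2.8 -4.6 -0.8] M [-1.13  0.62  0.45] gw 0.112 18.3
0.13 11.82 [ 548.4 -164.5   68.1] -0.449 F [-0.5 -5.2 -2.1] M [-1.19  0.25  0.15] gw 0.132 6.3
0.15 12.05 [ 548.9 -164.4   68.2] -0.449 F [ 0.6 -5.  -2.4] M [-1.13 -0.03  0.16] gw 0.152 5.5
0.17 12.28 [ 549.3 -164.3   68.2] -0.449 F [ 1.7 -5.5 -2.6] M [-1.17 -0.25  0.12] gw 0.17 5.0
0.19 12.52 [ 549.8 -164.2   68.4] -0.448 F [ 2.  -5.9 -2.8] M [-1.07 -0.44  0.13] gw 0.19 4.6
0.21 12.75 [ 550.2 -164.3   68.5] -0.448 F [ 3.9 -4.6 -2.7] M [-1.06 -0.56  0.14] gw 0.209 4.2
0.23 12.98 [ 550.7 -164.4   68.7] -0.448 F [ 4.2 -5.5 -2.3] M [-1.16 -0.76  0.1 ] gw 0.232 3.8
0.25 13.22 [ 550.6 -163.9   68.7] -0.448 F [ 4.2 -3.3 -0.6] M [-0.81 -0.63  0.07] gw 0.252 2.1
0.27 13.45 [ 548.9 -163.5   68.3] -0.449 F [ 2.4 -1.9  0.7] M [-0.51 -0.31  0.08] gw 0.268 1.2
0.29 13.68 [ 547.5 -163.1   67.7] -0.45 F [ 0.5  0.2 -0.1] M [0.03 0.12 0.02] gw 0.289 0.1
0.31 13.92 [ 547.6 -163.5   67.8] -0.45 F [0.3 0.  0.3] M [ 0.02  0.14 -0.  ] gw 0.311 0.0
0.33 14.15 [ 547.8 -163.8   68. ] -0.45 F [-0.2 -0.3  0.1] M [ 0.05  0.14 -0.  ] gw 0.33 0.0
0.35 14.38 [ 547.9 -163.9   68. ] -0.45 F [-0.8  0.2  0.5] M [-0.01  0.15  0.  ] gw 0.353 0.0
open 14.78 [ 547.9 -163.9   68. ] -0.45 F [-0.9  0.5 -0.3] M [-0.01  0.19 -0.01] gw 0.498 0.0
```

View pics/w3.png

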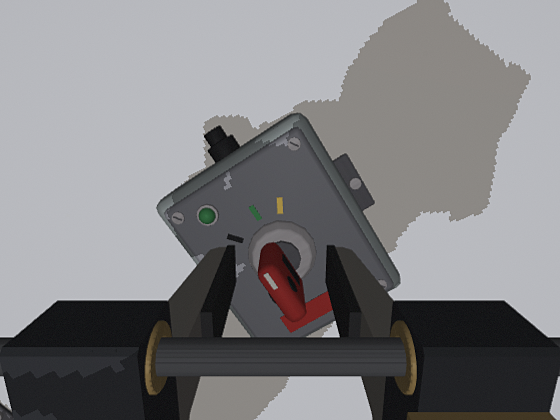

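The stop was clearly felt: torque rose from 0.2 to 0.7 N m, and I held it there for 1 s. The bow has sprung back. It runs (300,310) to (265,260), parallel to the green tick at (256,212). Next: retract and check.

```bash
python3 - <<'E'
from h import *
grip(.7)
robot.servo_line([547.9,-163.9,230],feed=120)
ci=viewer.camera_info("wrist"); im=viewer.read_camera("wrist")
c=cv2.resize(im[140:260,200:360],None,fx=5,fy=5,interpolation=cv2.INTER_CUBIC); cv2.imwrite("pics/w4.png",c[:,:,::-1])
import pickle; pickle.dump(ci,open("ci4.p","wb")); print(robot.observe()["t"],robot.observe()["contact_force"])
E
```

```text
16.8417 [ 0.48238799 -0.01328964  0.76589518]
```

View pics/w4.png

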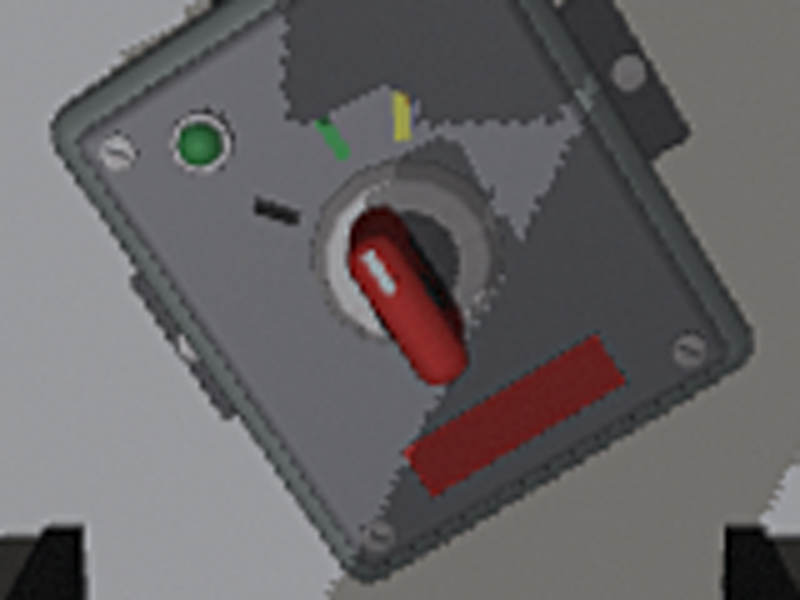

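The mark at (377,272) and the bow line up with the green tick at (333,140), so the key is at run and the gripper is clear of it.

```bash
python3 -c "
from cell import robot
print(robot.job_done())"
```

```text
the job is handed in; nothing more can be done
None
```

I turned the red key from off past run to the start stop, held it there for about 1 s and let go. It sprang back to run and stayed there, the blue key was not touched, and I handed the job in at about 17 s.

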